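# Load the bottle reader and snap its cover shut

## Robot

A 6-joint arm with a two-finger parallel gripper is mounted at the origin on a cart in front of the work surface, level with it; the furniture and walls round the work are solid. World frame = base frame: x ahead of the robot, y to its left, z up, the work surface at z = 0. Lengths are in m, angles in degrees, forces in N, time in s.
With the tool pointing down it reaches from about 0.4 to 0.825 m from the base axis. Payload 7 kg.
Tool frame: the origin (TCP) lies midway between the tips of the shut fingers; the grasp point (between the pads) lies 19 mm behind it (r.grip_depth is the distance from the TCP to the grasp point, in m); z points along the fingers, y is the line along which they close (so a half turn about z gives the same grasp; the last joint's range is limited). The gripper opens to 88 mm and grips with 3 to 60 N. Pads are 19 mm wide; open, the fingers measure 130 mm over their backs; the gripper's body (78 mm by 193 mm) begins 47 mm behind the grasp point.
Start: joints at [92.71, 20.546, 0.682, 0, -70.136, -16.507], TCP at [0.161, 0.655, 0.227] pointing down, gripper open.
Joint ranges: [-176.03, 176.03], [-82.01, 121.73], [-58.28, 71.71], [-173.87, 95.51], [-174.79, -0.11], [-173.66, 173.66]. Speed limits (degrees/s): [136.94, 136.94, 172.46, 180, 180, 180].

## Interface

Orientations are given as [roll, pitch, yaw] about the fixed x, y, z axes, in that order (R = Rz(yaw) Ry(pitch) Rx(roll)).
In Python, from plant import r, capture, close_job, search_frame, outline_of gives the robot as it stands.
- The arm moves only by the shell command python3 -m creep 'ROWS' [FORCE]. ROWS is JSON, a list of rows, each a list of 7 numbers: the finger opening in mm, from 0 to 87.6, then the shift along the world's x, y, z in units of 25 mm (1.0 is 25 mm), then the turn, a rotation vector about the world's x, y, z in degrees. In form: [[hand, x, y, z, ax, ay, az], ...]. A call has 1 to 8 rows; each row shifts and turns the commanded pose from where the row before left it; what a row does not reach is not made up. A row lasts 1/12 s, in which the tool goes at most 41.7 mm and 7.16 degrees, less where a joint would pass 70% of its speed; a pose out of reach is approached as far as the arm can. A call is refused whole if a number of a shift passes 1 or a number of a turn 7.16, either way. A call with a gripper value outside its range is refused whole. The fingers move at their own pace and stop on an object; FORCE is the grip in N (left out, the last holds). Time passes only in rows, so rows that do not move let the fingers close. It gives the time, the measured TCP pose, the force, the opening and the grip force at its end, in the units of the state.
- r.get_state(): the state, without advancing time (a new reading comes with each control period).
- capture(name): name is "scene" or "top" or "wrist"; returns a dict with "frame" (480x640x3 uint8, red, green, blue), "K" (3x3 intrinsics, pixels), "k1" (the pictures are not rectified: a ray, as slopes to the right and down, at radius r is drawn at 1 + k1 r^2 times it, then the intrinsics apply), "origin" and "rotation" of the camera in the world. Camera axes: x right, y down, z forward; pixel columns grow to the right and rows downward; lengths in m; the calibration is good to about 2 mm. A picture is of the moment at which its call begins. There is no depth.
- close_job(): hands the job in; it is judged then, once.
Trained networks look in a picture, given as the dict that the camera call returned (one of the last four; its "shot" number tells which), for a name from the list of things; names that differ only in an ending like _2 or _b are one class to them, and where a whole thing is asked for, a point or a joint stands for the part that bears it (a point fixed in the world has none). Each returns a list of dicts, best first, with "conf" (0 to 1); they miss things now and then, are a little off and sometimes report something else, mostly with a low value. They report only what shows in the picture. A call takes as long as a camera call. They do not tell look-alikes from the thing itself.
- search_frame(picture, target): "bbox" ([left, top, right, bottom] in pixels, round what is visible of it).
- outline_of(picture, target): "region" (480x640 bool, what is visible of it) and "bbox" ([left, top, right, bottom] in pixels, round what is visible of it).
The state is a dict: "time_s": time; "joints": joint angles; "qd": joint speeds; "joint_torque": joint torques, N m; "tcp_pos": TCP position; "eef_rot": TCP orientation; "contact_force": force on the tool from outside, world axes, zero at the start; "moment": the same for the moment, N m; "gripper_width": finger opening in m; "gripper_force": force on a finger pad.
Only numpy, scipy, OpenCV 4.12 (cv2) and the standard library are available. Lean on these libraries where they do the work, as an engineer would, in place of code of your own. Each camera call takes 0.05 s, during which the arm holds its last target. There are 200 camera calls.

## Task

Put the small brown bottle into the sloping pocket of the white reader, cap outward, all the way down onto the pocket's floor, and let go of it. Then swing the blue hinged cover over it and press the cover down until its catch snaps and holds it fully shut. Do not knock over or push away the glassware standing beside the bottle.

Things in the scene. Friction and masses are not known exactly. Their poses are not given: they have to be found in the camera images.
- bottle: small brown glass bottle with a black screw cap, standing on the worktop: 49 mm diameter, 90 mm high, loose, 0.11 to 0.18 kg. Origin: centre of its underside, z along its axis towards the cap. The black cap is about 32 mm across and takes up the top 14 mm (z 76 to 90); it is the place to grip.
- reader: white bench instrument, fixed: a head tilted 30 degrees towards the robot on a grey foot, 134 mm wide. Origin: on the worktop under the mouth of the pocket; x points to the back of the instrument (away from the robot at yaw 0), z up. Foot from x -50 to 110 mm. The head's flat sloping deck is 154 mm long up the slope and 130 mm wide.
- pocket: square pocket in the reader's deck, 60 x 60 mm inside, 74 mm deep; the bottle goes into it. Origin: centre of its floor; z out along its axis (30 degrees from vertical, leaning to the front), x up the slope to the hinge, y along the hinge. Deck: plane z = 74 mm, x -73 to 82, y +-65 mm. A bottle fully home has its underside on the floor, cap about 16 mm proud of the deck.
- pocket_mouth (a point): centre of the pocket's mouth, level with the deck (74 mm along the pocket's axis from its floor)
- cover_part (a joint): angle of the blue cover about its hinge, rad: 0 = shut on the deck, 1.57 = square to the deck, 2.15 = fully back. Starts open. A light spring lifts it again if let go before the catch has snapped; the catch begins to resist at 0.10 to 0.15 rad and needs 5 to 10 N at the press spot, then the cover drops to about 0 and stays.
- cover_hinge (a point): middle of the hinge axis, at (70, 0, 86) mm in the pocket frame; its axes turn with the cover: the cover reaches 120 mm along its own -x, plus a 13 mm finger tab (40 mm wide) at the free edge. Outer face: plane z = 13 mm; rim down to z = -10 mm; 100 mm wide (y). The catch post on the deck is at pocket x -72 to -60, y +-18, 17 mm high.
- cover_press (a point): centre of the round grey press spot on the cover's outer face, 100 mm from the hinge axis; its axes turn with the cover: z is the outward normal of the face, -x points to the free edge
- flask: small clear glass conical flask, 64 mm diameter, 111 mm high, standing near the bottle; leave it standing. Origin: centre of its underside, z up
- weighing: low glass weighing bottle with lid, 44 mm diameter, 57 mm high, standing near the brown bottle; leave it standing. Origin: centre of its underside, z up
Not all that is in view belongs to the job. What is meant by the bottle is not purple, and is the larger of those in its own colour.

How it is judged (in metres and radians):
On the way:
1. the brown bottle stands on the pocket's floor, cap outward, released, while the cover is still open (z of bottle in the frame of pocket below 0.006 m and distance between bottle and pocket below 0.012 m and z of pocket_mouth in the frame of bottle above 0.06 m and contact force between the fingers and bottle below 0.1 N and value of joint cover_part above 0.5 rad), for 0.2 s.
At the end, for the whole second after the job is handed in: the cover is held shut by its catch (within 0.035 rad of shut), with the brown bottle at rest on the pocket's floor, cap outward (underside within 6 mm of the floor and 12 mm of its centre) (value of joint cover_part below 0.035 rad and z of bottle in the frame of pocket below 0.006 m and distance between bottle and pocket below 0.012 m and z of pocket_mouth in the frame of bottle above 0.06 m and linear speed of bottle below 0.02 m/s); the robot touches nothing.
It fails at once if the flask is knocked over or pushed more than 40 mm (angle between flask's own z axis and vertical above 0.5 rad or distance of flask from where it was at the start of the episode above 0.04 m).
It fails at once if the weighing bottle is knocked over or pushed more than 40 mm (angle between weighing's own z axis and vertical above 0.5 rad or distance of weighing from where it was at the start of the episode above 0.04 m).
It also fails if it takes over 51 s, if anything falls off the work surface, if the arm or the gripper's body presses on something with over 40 N, if the wrist force passes 120 N, or if a joint passes its speed limit or range.

## Working session

There is one attempt and no reset: what is moved stays moved. The work goes in short steps, Python scripts to look and compute and a shell command to move; the robot and the scene stay as the last step left them, time stands still between calls to the robot, and variables do not carry over. Pictures are saved under pics/ and viewed, at most 10 in all, crops included, and the job is handed in when it is done.

```bash
ls; mkdir -p pics
cat > h.py <<'E'
import numpy as np, cv2
from plant import r, capture, close_job, search_frame, outline_of
def ray(p,uv):
    x,y=(uv[0]-p["K"][0][2])/p["K"][0][0],(uv[1]-p["K"][1][2])/p["K"][1][1]
    rd=np.hypot(x,y); s=rd
    for _ in range(20): s=rd/(1+p["k1"]*s*s)
    f=s/rd if rd else 1
    d=np.array(p["rotation"])@np.array([x*f,y*f,1]); return np.array(p["origin"]),d/np.linalg.norm(d)
def proj(p,X):
    c=np.array(p["rotation"]).T@(np.array(X)-np.array(p["origin"])); a=c[:2]/c[2]
    a=a*(1+p["k1"]*(a@a)); return np.array([a[0]*p["K"][0][0]+p["K"][0][2],a[1]*p["K"][1][1]+p["K"][1][2]])
def atz(p,uv,z):
    o,d=ray(p,uv); return o+d*(z-o[2])/d[2]
def tri(*obs):
    A=np.zeros((3,3));b=np.zeros(3)
    for p,uv in obs:
        o,d=ray(p,uv);M=np.eye(3)-np.outer(d,d);A+=M;b+=M@o
    X=np.linalg.solve(A,b); return X,[np.linalg.norm(np.cross(X-ray(p,uv)[0],ray(p,uv)[1])) for p,uv in obs]
def save(p,n): cv2.imwrite(f"pics/{n}.png",cv2.cvtColor(p["frame"],cv2.COLOR_RGB2BGR))
E
python3 - <<'E'
from h import *
np.set_printoptions(precision=4,suppress=True)
for n in("scene","top","wrist"):
    p=capture(n);save(p,n+"0");print(n,p["origin"],p["rotation"],p["K"],p["k1"])
    for t in("bottle","reader","flask","weighing","cover_part","pocket"):
        try: print(t,[(np.round(d["bbox"]).tolist(),round(d["conf"],2)) for d in search_frame(p,t)])
        except Exception as e: print(t,e)
print(r.get_state())
E
```

```text
pics
scene [0.0729 0.5673 0.7995] [-131.1543    0.2531 -149.4197] [[490.6372   0.     319.9654]
 [  0.     490.6372 239.2852]
 [  0.       0.       1.    ]] -0.10696937997959537
bottle [([384.0, 200.0, 403.0, 236.0], 0.64), ([423.0, 182.0, 447.0, 215.0], 0.58)]
reader [([166.0, 235.0, 274.0, 387.0], 0.91)]
flask [([332.0, 183.0, 360.0, 224.0], 0.75)]
weighing [([375.0, 184.0, 390.0, 206.0], 0.64)]
cover_part [([181.0, 231.0, 216.0, 316.0], 0.56)]
pocket [([178.0, 232.0, 261.0, 337.0], 0.9), ([383.0, 198.0, 405.0, 234.0], 0.4)]
top [ 0.3685 -0.1214  1.3765] [-176.0876    0.7093  -90.1545] [[490.3127   0.     318.5995]
 [  0.     490.3127 237.3484]
 [  0.       0.       1.    ]] -0.13830758227526987
bottle [([439.0, 273.0, 464.0, 291.0], 0.78), ([366.0, 274.0, 380.0, 285.0], 0.69), ([393.0, 252.0, 415.0, 269.0], 0.51), ([182.0, 172.0, 250.0, 245.0], 0.22)]
reader [([182.0, 171.0, 253.0, 246.0], 0.92), ([430.0, 221.0, 444.0, 239.0], 0.43)]
flask [([382.0, 205.0, 406.0, 229.0], 0.84), ([181.0, 182.0, 229.0, 212.0], 0.55)]
weighing [([428.0, 220.0, 444.0, 241.0], 0.73)]
cover_part [([179.
[... 156 characters left out ...]
  0.0418 -103.7885] [[398.1073   0.     322.2382]
 [  0.     398.1073 235.218 ]
 [  0.       0.       1.    ]] -0.0482388659469928
bottle []
reader []
flask []
weighing []
cover_part []
pocket []
{'time_s': 1.05, 'joints': array([ 92.7102,  20.5449,   0.6824,   0.0006, -70.1362, -16.5071]), 'qd': array([ 0.0306, -0.124 , -0.0588,  0.0634,  0.0298,  0.0257]), 'joint_torque': array([ -0.0003, -58.2398,  29.3291,   7.0025,   0.0125,  -0.    ]), 'tcp_pos': array([0.161 , 0.6555, 0.2266]), 'eef_rot': array([-179.9986,   -0.0002,  -13.7967]), 'contact_force': array([-0.3166,  0.728 ,  0.5646]), 'moment': array([-0.0111, -0.0038, -0.0012]), 'gripper_force': 0.0, 'gripper_width': 0.0875743854657535}
```

Run:
```python
s=open('h.py').read()
s=s.replace("def ray","""from scipy.spatial.transform import Rotation as Ro
_cap=capture
def RM(p): return Ro.from_euler('xyz',np.ravel(p["rotation"]),degrees=True).as_matrix()
def ray""",1).replace('np.array(p["rotation"])@','RM(p)@').replace('np.array(p["rotation"]).T','RM(p).T').replace("_cap=capture\n","")
open('h.py','w').write(s)
import cv2
a=cv2.imread('pics/scene0.png')[150:400,150:470];b=cv2.imread('pics/top0.png')[150:310,160:480]
a=cv2.resize(a,None,fx=2.4,fy=2.4,interpolation=2);b=cv2.resize(b,None,fx=2.4,fy=2.4,interpolation=2)
cv2.imwrite('pics/a.png',a[:600]);cv2.imwrite('pics/b.png',b)
```

```text
(no output)
```

View pics/a.png

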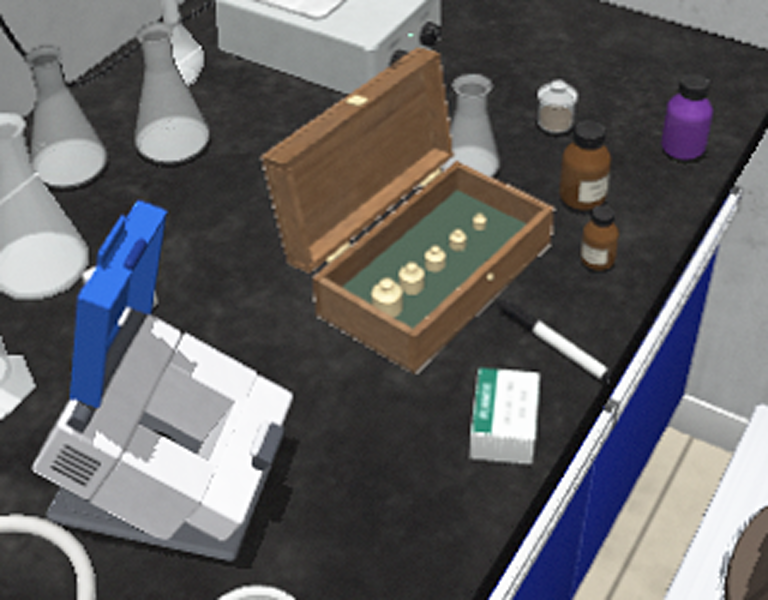

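View pics/b.png

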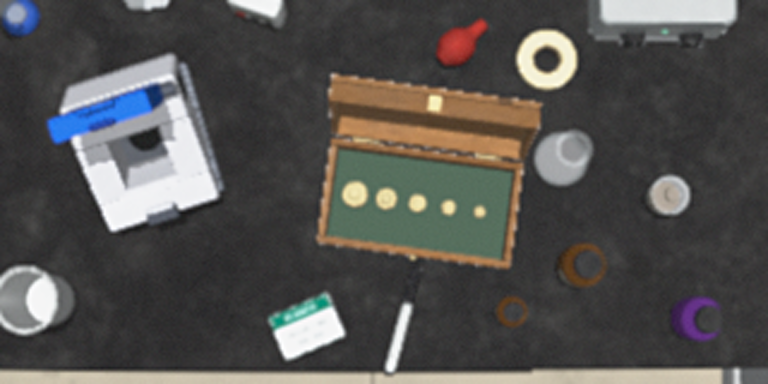

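Scene: the candidates are the larger brown bottle at about scene (394,219) / top (402,260), the small brown one at scene (400,250) / top (373,280), and the purple one at scene (436,198) / top (452,283). By the description I choose the larger brown one. The reader is at scene (220,310) / top (217,208), and a wooden box stands between the two.

```bash
cat >> h.py <<'E'
np.set_printoptions(precision=4,suppress=True)
TR=lambda x,y,yaw:(np.array([x,y,0]),Ro.from_euler('z',yaw,degrees=True).as_matrix())
RP=np.array([[.8660254,0,-.5],[0,1,0],[.5,0,.8660254]])  # pocket axes in reader
def pk(q,X):  # q = x,y,yaw,hmouth ; X pocket coords -> world
    o,R=TR(*q[:3]); m=np.array([0,0,q[3]]); return o+R@(m+RP@(np.array(X)-[0,0,.074]))
E
python3 - <<'E'
from h import *
s,t=capture("scene"),capture("top")
f=lambda b:lambda u,v:(u,v)
S=lambda u,v:(u/2.4+150-.3,v/2.4+150-.3); T=lambda u,v:(u/2.4+160-.3,v/2.4+150-.3)
print("cap",tri((s,S(591,133)),(t,T(590,266))))
print("small cap",tri((s,S(602,215)),(t,T(513,311))))
print("purple",tri((s,S(693,85)),(t,T(708,318))))
print("weigh knob",tri((s,S(558,88)),(t,T(670,194))))
print("flask mouth",tri((s,S(474,82)),(t,T(575,150))))
print("box lid corners",tri((s,S(440,60)),(t,T(541,103))),tri((s,S(265,160)),(t,T(333,76))))
print("base flask",atz(t,T(560,160),.02))
from scipy.optimize import least_squares
obs=[(t,T(112,230),(-.073,.065,.074)),(t,T(221,190),(-.073,-.065,.074)),(t,T(177,57),(.082,-.065,.074)),
(s,S(291,392),(-.073,-.065,.074))]
def fun(q): return np.ravel([proj(p,pk(q,X))-uv for p,uv,X in obs])
z=atz(t,T(140,150),.15)
for y0 in(0,20,-20):
    q=least_squares(fun,[z[0],z[1],y0,.15],x_scale=[.1,.1,30,.1]);print(q.x,q.cost,q.fun)
E
```

```text
cap (array([ 0.3957, -0.3343,  0.0858]), [np.float64(0.0010452302780042662), np.float64(0.0010452302780042768)])
small cap (array([ 0.3458, -0.2517,  0.0609]), [np.float64(0.00038367026449073266), np.float64(0.00038367026449071407)])
purple (array([ 0.3366, -0.465 ,  0.087 ]), [np.float64(3.374755728940102e-05), np.float64(3.374755728932939e-05)])
weigh knob (array([ 0.4766, -0.4329,  0.0525]), [np.float64(8.865342598754895e-06), np.float64(8.865342598670388e-06)])
flask mouth (array([ 0.52  , -0.315 ,  0.1156]), [np.float64(0.0006706302330418884), np.float64(0.0006706302330418723)])
box lid corners (array([ 0.5541, -0.2794,  0.1531]), [np.float64(0.011640604229086193), np.float64(0.011640604229086011)]) (array([ 0.5914, -0.057 ,  0.1634]), [np.float64(0.0010398957409154257), np.float64(0.0010398957409154838)])
base flask [ 0.5192 -0.3123  0.02  ]
[ 0.5234  0.156  17.474   0.0919] 10.226145981378984 [ 0.6317 -2.183   0.4044  0.0044 -0.6711  3.6162 -1.0943 -0.632 ]
[ 0.5234  0.156  17.474   0.0919] 10.2261459814303 [ 0.6317 -2.183   0.4044  0.0044 -0.6711  3.6162 -1.0943 -0.632 ]
[ 0.5234  0.156  17.474   0.0919] 10.226145981352738 [ 0.6317 -2.183   0.4044  0.0044 -0.6711  3.6162 -1.0943 -0.632 ]
```

```bash
python3 -m creep '[[87,0,-0.3,1,0,0,1],[87,0.1,-0.6,1,0,0,1.5],[87,0.3,-1,0.7,0,0,1.5],[87,0.5,-1,0.5,0,0,1.5],[87,0.5,-1,0.5,0,0,1.5],[87,0.5,-1,0.4,0,0,1.5],[87,0.5,-1,0.4,0,0,1.5],[87,0.5,-1,0.4,0,0,1.5]]'; python3 -m creep '[[87,0.5,-1,0.4,0,0,1.5],[87,0.6,-1,0.4,0,0,1.5],[87,0.6,-1,0.4,0,0,1.5],[87,0.6,-1,0.4,0,0,1.5],[87,0.6,-1,0.4,0,0,1.5],[87,0.6,-1,0.2,0,0,1.5],[87,0.6,-1,0,0,0,1.5],[87,0.6,-1,0,0,0,1.5]]'; python3 -m creep '[[87,0.7,-1,0,0,0,1.5],[87,0.7,-1,0,0,0,1.5],[87,0.7,-1,0,0,0,1.5],[87,0.5,-1,0,0,0,1.5],[87,0.5,-1,0,0,0,1],[87,0.3,-0.8,0,0,0,1],[87,0,-0.4,0,0,0,0],[87,0,0,0,0,0,0]]'
python3 - <<'E'
from h import *
p=capture("wrist");save(p,"w1");print(p["origin"],p["rotation"],r.get_state()["time_s"])
import pickle;pickle.dump(p,open("w1.pkl","wb"))
E
```

```text
time_s: 1.82
tcp_pos: [0.2339, 0.4817, 0.3498]
eef_rot: [-180.0, -0.0, -2.2]
contact_force: [1.5, 1.1, 0.0]
gripper_width: 0.0867
gripper_force: 0.0
time_s: 2.48
tcp_pos: [0.3514, 0.2817, 0.4048]
eef_rot: [-179.9, -0.1, 9.8]
contact_force: [0.6, 0.1, 0.4]
gripper_width: 0.0869
gripper_force: 0.0
time_s: 3.15
tcp_pos: [0.436, 0.1263, 0.4043]
eef_rot: [180.0, -0.0, 17.5]
contact_force: [-0.3, 0.6, 0.0]
gripper_width: 0.0871
gripper_force: 0.0
[0.5126 0.1504 0.5635] [162.7495   0.0344 -72.4502] 3.2
```

View pics/w1.png

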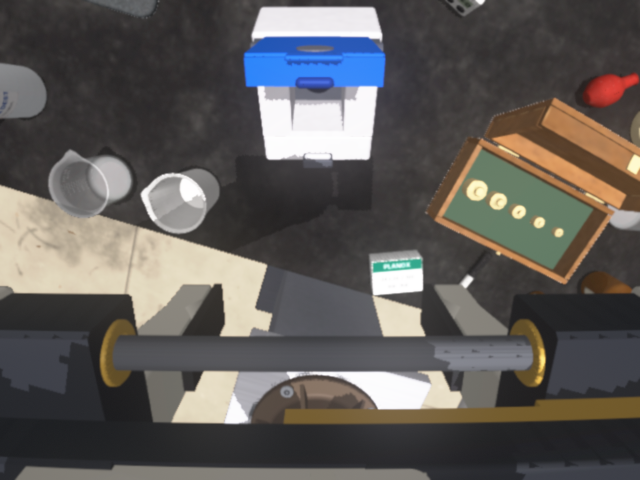

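Wrist view: the reader is at columns 245–385 and rows 5–165. Its deck front corners are at about (268,158) and (371,159), the blue cover is at rows 38–88, the catch is at (318,159), and the box is on the right.

Run:
```python
import cv2
a=cv2.imread('pics/w1.png')[0:170,240:400];cv2.imwrite('pics/w1z.png',cv2.resize(a,None,fx=3.5,fy=3.5,interpolation=2))
```

```text
(no output)
```

View pics/w1z.png

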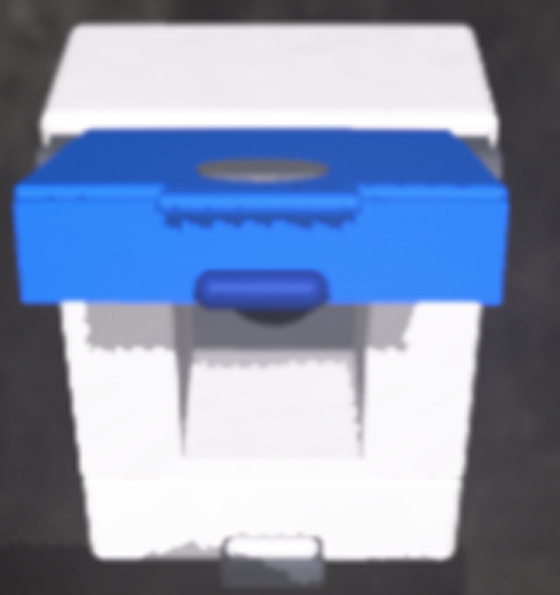

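Run:
```python
from h import *
import pickle
from scipy.optimize import least_squares
w=pickle.load(open("w1.pkl","rb"));s,t=capture("scene"),capture("top")
pickle.dump((s,t),open("st.pkl","wb"))
W=lambda u,v:(u/3.5+240-.35,v/3.5-.35)
S=lambda u,v:(u/2.4+150-.3,v/2.4+150-.3); T=lambda u,v:(u/2.4+160-.3,v/2.4+150-.3)
obs=[(w,W(90,559),(-.073,.065,.074)),(w,W(457,559),(-.073,-.065,.074)),(w,W(183,458),(-.03,.03,.074)),(w,W(362,458),(-.03,-.03,.074)),
(w,W(42,131),(.082,.065,.074)),(w,W(498,133),(.082,-.065,.074)),
(t,T(112,230),(-.073,.065,.074)),(t,T(221,190),(-.073,-.065,.074)),(s,S(291,392),(-.073,-.065,.074))]
def fun(q): return np.ravel([proj(p,pk(q,X))-uv for p,uv,X in obs])
q=least_squares(fun,[.52,.156,17,.12],x_scale=[.1,.1,30,.1],loss='soft_l1');q=q.x
print(q);print(fun(q).reshape(-1,2))
np.save("q.npy",q)
# overlay
ths=2.15;hx=np.array([.07,0,.086])
def cov(th,X): return hx+np.array([[np.cos(th),0,np.sin(th)],[0,1,0],[-np.sin(th),0,np.cos(th)]]).T@np.array(X) if False else hx+Ro.from_euler('y',th).apply(X)
img=[]
for p,x0,y0,ww,hh,k in((w,240,0,160,170,2.4),(t,170,160,110,110,2.4),(s,150,220,140,170,2.4)):
    a=cv2.resize(cv2.cvtColor(p["frame"][y0:y0+hh,x0:x0+ww],cv2.COLOR_RGB2BGR),None,fx=k,fy=k,interpolation=2)
    def pl(P,c):
        P=np.array([((proj(p,x)-[x0,y0])+.5)*k for x in P]).astype(int);cv2.polylines(a,[P],True,c,1)
    rect=lambda x0,x1,y,z:[(x0,-y,z),(x1,-y,z),(x1,y,z),(x0,y,z)]
    pl([pk(q,X) for X in rect(-.073,.082,.065,.074)],(0,0,255));pl([pk(q,X) for X in rect(-.03,.03,.03,.074)],(0,255,0));pl([pk(q,X) for X in rect(-.072,-.06,.018,.091)],(255,0,255))
    pl([pk(q,cov(ths,X)) for X in rect(-.12,0,.05,.013)],(0,255,255))
    o,R=TR(*q[:3]);pl([o+R@np.array(X) for X in rect(-.05,.11,.067,0)],(255,255,0))
    img.append(cv2.copyMakeBorder(a,0,410-a.shape[0],0,0,0))
im=np.hstack(img);im=cv2.resize(im,None,fx=.8,fy=.8) if im.shape[1]>800 else im
im=im if im.shape[1]<=800 else cv2.resize(im,(800,int(im.shape[0]*800/im.shape[1])))
cv2.imwrite("pics/ov.png",im)
```

```text
[ 0.5155  0.1573 17.6993  0.0907]
[[ 1.54    0.8214]
 [-0.8267  0.5397]
 [ 0.6322  0.1397]
 [-0.0953 -0.0085]
 [-0.4607 -3.5398]
 [ 0.1281 -4.589 ]
 [ 0.361   0.7829]
 [ 0.0471  2.8111]
 [ 1.7747  1.6352]]
```

View pics/ov.png

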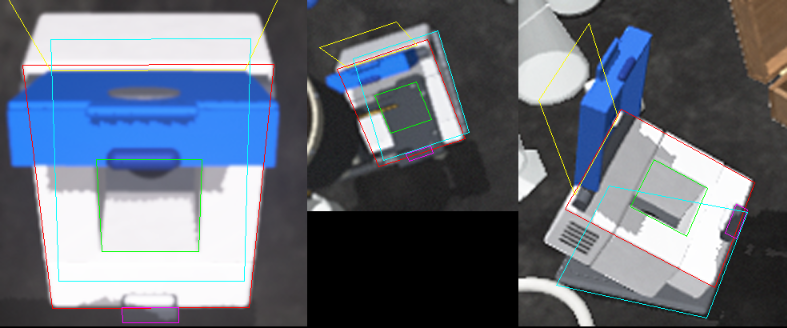

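Overlay: the reader model fits (pocket mouth and deck lines match in scene and wrist). The cover stands less far back than 2.15 rad. Next is the bottle, with two wrist views of the cap.

```bash
python3 -m creep '[[87,0,-0.6,0,0,0,0],[87,-0.1,-1,0,0,0,0],[87,-0.1,-1,0,0,0,0],[87,-0.1,-1,0,0,0,0],[87,-0.1,-1,0,0,0,0],[87,-0.1,-1,0,0,0,0],[87,-0.1,-1,0,0,0,0],[87,-0.1,-1,0,0,0,0]]'; python3 -m creep '[[87,-0.1,-1,0,0,0,0],[87,-0.1,-1,0,0,0,0],[87,-0.1,-1,0,0,0,0],[87,-0.1,-1,0,0,0,0],[87,-0.1,-1,-0.5,0,0,0],[87,-0.1,-1,-0.5,0,0,0],[87,-0.1,-1,-0.5,0,0,0],[87,-0.1,-1,-0.5,0,0,0]]'; python3 -c "
from h import *
import pickle;pickle.dump(capture('wrist'),open('wa.pkl','wb'))"
python3 -m creep '[[87,-0.1,-1,-1,0,0,0],[87,-0.1,-1,-1,0,0,0],[87,0,-0.8,-1,0,0,0],[87,0,-0.3,-0.8,0,0,0],[87,0,0,-0.6,0,0,0],[87,0,0,-0.3,0,0,0],[87,0,0,0,0,0,0]]'
python3 - <<'E'
from h import *
import pickle
a=pickle.load(open("wa.pkl","rb"));p=capture("wrist");pickle.dump(p,open("wb.pkl","wb"))
for n,x in(("a",a),("b",p)):
    c=atz(x,(0,0),0);print(n,x["origin"],x["rotation"],proj(x,(.3957,-.3343,.09)),[(np.round(d["bbox"]).tolist(),round(d["conf"],2)) for d in search_frame(x,"bottle")])
def crop(x,w=160):
    u,v=proj(x,(.3957,-.3343,.09)).astype(int);u0=max(0,min(640-w,u-w//2));v0=max(0,min(480-w,v-w//2));print(u0,v0)
    return cv2.resize(cv2.cvtColor(x["frame"][v0:v0+w,u0:u0+w],cv2.COLOR_RGB2BGR),(400,400),interpolation=2)
cv2.imwrite("pics/bot.png",np.hstack([crop(a),crop(p)]));print(r.get_state()["time_s"],r.get_state()["tcp_pos"])
E
```

```text
time_s: 3.97
tcp_pos: [0.4183, -0.062, 0.4042]
eef_rot: [-180.0, -0.0, 17.8]
contact_force: [0.2, -0.8, 0.8]
gripper_width: 0.0871
gripper_force: 0.0
time_s: 4.63
tcp_pos: [0.3989, -0.2622, 0.3536]
eef_rot: [180.0, -0.0, 17.8]
contact_force: [-0.1, -0.1, 0.1]
gripper_width: 0.0871
gripper_force: 0.0
time_s: 5.27
tcp_pos: [0.3933, -0.3384, 0.2348]
eef_rot: [-179.9, 0.1, 17.7]
contact_force: [-0.2, -0.6, 0.2]
gripper_width: 0.0871
gripper_force: 0.0
a [ 0.4753 -0.2378  0.5128] [162.7667   0.0246 -72.203 ] [384.1977 212.6202] [([434.0, 253.0, 485.0, 303.0], 0.83), ([360.0, 177.0, 402.0, 226.0], 0.66), ([290.0, 203.0, 318.0, 236.0], 0.57)]
b [ 0.4703 -0.3142  0.3938] [162.5981   0.1642 -72.2488] [318.7401 213.2719] [([202.0, 198.0, 246.0, 244.0], 0.93), ([401.0, 263.0, 452.0, 323.0], 0.69), ([294.0, 170.0, 347.0, 229.0], 0.59)]
304 132
238 133
5.4167 [ 0.3945 -0.3393  0.2379]
```

View pics/bot.png

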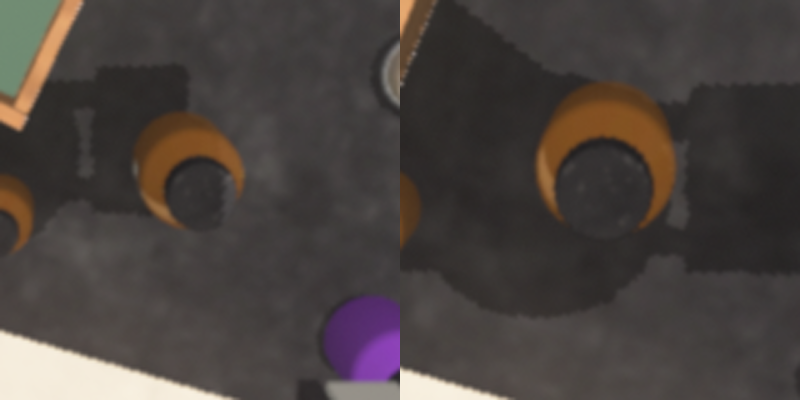

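The close crops show the large brown bottle with its black cap at a (384,209) and b (319.5,208.5). The small brown one is at far left and the purple one is lower right. The choice is confirmed.

Run:
```python
from h import *
import pickle
a,b=[pickle.load(open(f"w{c}.pkl","rb")) for c in "ab"]; s,t=pickle.load(open("st.pkl","rb"))
A,B=(383.5,208.8),(319.5,208.3)
print(tri((a,A),(b,B)),atz(a,A,.09),atz(b,B,.09), tri((a,A),(b,B),(s,(396,205.1)),(t,(405.5,260.5))))
# cover angle from w1
w=pickle.load(open("w1.pkl","rb"));q=np.load("q.npy")
from scipy.optimize import least_squares
W=lambda u,v:np.array((u/3.5+240-.35,v/3.5-.35))
f=lambda th:np.ravel([proj(w,pk(q,np.array([.07,0,.086])+Ro.from_euler('y',th[0]).apply(X)))-uv for X,uv in(((-.12,.05,.013),W(13,190)),((-.12,-.05,.013),W(508,190)))])
for t0 in(1.2,2.):
  o=least_squares(f,[t0]);print(o.x,o.fun)
th=o.x[0]
for n,X in(("press",(-.1,0,.013)),("tab",(-.133,0,.0))): print(n,pk(q,np.array([.07,0,.086])+Ro.from_euler('y',th).apply(X)))
print(r.get_state()["tcp_pos"],r.get_state()["eef_rot"])
```

```text
(array([ 0.3977, -0.3342,  0.0807]), [np.float64(0.00014243216973908675), np.float64(0.00014243216973904558)]) [ 0.3995 -0.3321  0.09  ] [ 0.3997 -0.3337  0.09  ] (array([ 0.3971, -0.3343,  0.0844]), [np.float64(0.0016075275210048702), np.float64(0.0012702241313259977), np.float64(0.000941122867769216), np.float64(0.0023352750512685536)])
[1.8286] [ 1.4552  0.1914 -0.6225 -0.3329]
[1.8286] [ 1.4552  0.1914 -0.6225 -0.3329]
press [0.5545 0.1697 0.236 ]
tab [0.5343 0.1633 0.2645]
[ 0.3945 -0.3393  0.2379] [179.9158  -0.0673  17.7829]
```

```bash
python3 -m creep '[[70,0.18,0.25,-0.5,0,0,0],[70,0,0,-1,0,0,0],[70,0,0,-1,0,0,0],[70,0,0,-1,0,0,0],[70,0,0,-1,0,0,0],[70,0,0,-1,0,0,0],[70,0,0,-0.6,0,0,0],[70,0,0,-0.33,0,0,0]]'; python3 -m creep '[[70,0,0,0,0,0,0],[70,0,0,0,0,0,0]]'
```

```text
time_s: 6.08
tcp_pos: [0.3981, -0.3328, 0.0751]
eef_rot: [-180.0, 0.0, 17.7]
contact_force: [0.3, 0.0, -0.0]
gripper_width: 0.07
gripper_force: 0.0
time_s: 6.25
tcp_pos: [0.3989, -0.3334, 0.0768]
eef_rot: [179.9, -0.0, 17.7]
contact_force: [0.6, 0.3, -0.4]
gripper_width: 0.07
gripper_force: 0.0
```

Positioned; grip and lift a little.

```bash
python3 -m creep '[[20,0,0,0,0,0,0],[20,0,0,0,0,0,0],[20,0,0,0,0,0,0],[20,0,0,0,0,0,0],[20,0,0,0,0,0,0],[20,0,0,0,0,0,0],[20,0,0,0,0,0,0]]' 40; python3 -m creep '[[20,0,0,0.3,0,0,0],[20,0,0,0.6,0,0,0],[20,0,0,1,0,0,0],[20,0,0,1,0,0,0],[20,0,0,1,0,0,0],[20,0,0,1,0,0,0]]'
python3 - <<'E'
from h import *
q=np.load("q.npy");R=Ro.from_euler('z',q[2],degrees=True).as_matrix()@RP
# tool axes when aligned: z=-pocket z, x=pocket x ; y=-pocket y
print("axis in world",R[:,2],"rpy",Ro.from_matrix(np.c_[R[:,0],-R[:,1],-R[:,2]]).as_euler('xyz',degrees=True), "turn axis(pocket y)",R[:,1])
for z in (.074,.077,.08,.1,.15,.18,.2): print(z,pk(q,(0,0,z)))
print(r.get_state()["tcp_pos"],r.get_state()["joints"])
E
```

```text
time_s: 6.83
tcp_pos: [0.398, -0.3333, 0.0759]
eef_rot: [180.0, -0.0, 17.7]
contact_force: [0.1, 0.5, 1.8]
gripper_width: 0.0302
gripper_force: 40.0
time_s: 7.33
tcp_pos: [0.3975, -0.3331, 0.1998]
eef_rot: [-180.0, 0.0, 17.7]
contact_force: [0.9, -0.1, -2.0]
gripper_width: 0.03
gripper_force: 40.0
axis in world [-0.4763 -0.152   0.866 ] rpy [180.     -30.      17.6993] turn axis(pocket y) [-0.304   0.9527  0.    ]
0.074 [0.5155 0.1573 0.0907]
0.077 [0.5141 0.1568 0.0933]
0.08 [0.5127 0.1564 0.0959]
0.1 [0.5032 0.1534 0.1132]
0.15 [0.4793 0.1458 0.1565]
0.18 [0.4651 0.1412 0.1825]
0.2 [0.4555 0.1381 0.1998]
[ 0.3975 -0.3331  0.1998] [-18.2558   6.9641 -21.0977  -0.0072 -61.9646 125.9586]
```

```bash
python3 -m creep '[[20,0.1,0,1,0,0,-7.1],[20,0.1,0.3,1,0,0,-7.1],[20,0.1,0.6,1,0,0,-7.1],[20,0.1,0.8,1,0,0,-7.1],[20,0.1,0.8,0,0,0,-7.1],[20,0.1,0.8,0,0,0,-7.1],[20,0.1,0.8,0,0,0,-7.1],[20,0.1,0.8,0,0,0,-7.1]]';  python3 -m creep '[[20,0.1,0.8,0,0,0,-7.1],[20,0.1,0.8,0,0,0,-7.1],[20,0.1,0.8,0,0,0,-7.1],[20,0.1,0.8,0,0,0,-7.1],[20,0.1,0.8,0,0,0,-7.1],[20,0.1,0.8,0,0,0,-7.1],[20,0.1,0.8,0,0,0,-7.1],[20,0.1,0.8,0,0,0,-7.1]]'; python3 -m creep '[[20,0.1,0.8,0,0,0,-7.1],[20,0.1,0.8,0,0,0,-7.1],[20,0.1,0.8,0,0,0,-7.1],[20,0.1,0.8,0,0,0,-7.1],[20,0.1,0.8,0,0,0,-7.1],[20,0.1,0.8,0,0,0,-7.1],[20,0.1,0.8,0,0,0,-7.1],[20,0.1,0.8,0,0,0,-7.1]]'; python3 -m creep '[[20,0,0.6,0,0,0,-7],[20,0,0.4,0,0,0,-2.6],[20,0,0.15,0,0,0,0],[20,0,0,0,1.82,-5.72,0],[20,0,0,0,1.82,-5.72,0],[20,0,0,0,1.82,-5.72,0],[20,0,0,0,1.82,-5.72,0],[20,0,0,0,1.82,-5.72,0]]'; python3 -m creep '[[20,0,0,0,0,0,0],[20,0,0,0,0,0,0]]'
python3 -c "
from h import *
print(r.get_state()['joints'])"
```

```text
time_s: 8.0
tcp_pos: [0.4175, -0.2097, 0.2987]
eef_rot: [-180.0, 0.0, -39.5]
contact_force: [0.7, -0.3, -1.4]
gripper_width: 0.0304
gripper_force: 40.0
time_s: 8.67
tcp_pos: [0.4375, -0.0499, 0.2986]
eef_rot: [180.0, 0.0, -96.2]
contact_force: [-0.1, 0.1, -0.6]
gripper_width: 0.0304
gripper_force: 40.0
time_s: 9.33
tcp_pos: [0.4576, 0.1101, 0.2986]
eef_rot: [180.0, -0.0, -153.0]
contact_force: [0.6, 0.0, -1.4]
gripper_width: 0.0306
gripper_force: 40.0
time_s: 10.0
tcp_pos: [0.4576, 0.1384, 0.2992]
eef_rot: [179.9, 30.3, -162.1]
contact_force: [1.9, -2.1, -0.1]
gripper_width: 0.0304
gripper_force: 40.0
time_s: 10.17
tcp_pos: [0.4552, 0.1346, 0.2955]
eef_rot: [-179.7, 29.9, -162.0]
contact_force: [0.9, 0.4, 0.2]
gripper_width: 0.0302
gripper_force: 40.0
[  52.8138  -21.7404  -48.602    26.0478  -41.0445 -141.3934]
```

```bash
python3 -m creep '[[20,0,0,-0.5,0,0,0],[20,0,0,-1,0,0,0],[20,0.1,0,-1,0,0,0],[20,0.2,0.1,-1,0,0,0],[20,0.2,0.1,-0.8,0,0,0],[20,0,0,-0.5,0,0,0],[20,0,0,0,0,0,0],[20,0,0,0,0,0,0]]'
python3 - <<'E'
from h import *
import pickle
q=np.load("q.npy");st=r.get_state();R=Ro.from_euler('z',q[2],degrees=True).as_matrix()@RP
print("tcp in pocket",R.T@(st["tcp_pos"]-pk(q,(0,0,0))),"tool z in pocket",R.T@Ro.from_euler('xyz',st["eef_rot"],degrees=True).as_matrix()[:,2])
im=[]
P={}
for n in("wrist","scene"):
    p=capture(n);P[n]=p;pts=[proj(p,pk(q,(x,y,.074))) for x,y in((-.03,-.03),(.03,-.03),(.03,.03),(-.03,.03))]
    c=np.mean(pts,0).astype(int);w=230 if n=="wrist" else 110;k=400/w
    u0,v0=max(0,min(640-w,c[0]-w//2)),max(0,min(480-w,c[1]-w//2));print(n,u0,v0,w)
    a=cv2.resize(cv2.cvtColor(p["frame"][v0:v0+w,u0:u0+w],cv2.COLOR_RGB2BGR),(400,400),interpolation=2)
    cv2.polylines(a,[((np.array(pts)-[u0,v0]+.5)*k).astype(int)],True,(0,255,0),1);im.append(a)
pickle.dump(P,open("ins.pkl","wb"))
cv2.imwrite("pics/ins.png",np.hstack(im))
E
```

```text
time_s: 10.83
tcp_pos: [0.4806, 0.1416, 0.1947]
eef_rot: [179.5, 28.5, -162.3]
contact_force: [0.4, 0.6, -1.5]
gripper_width: 0.0302
gripper_force: 40.0
tcp in pocket [ 0.019  -0.0043  0.1831] tool z in pocket [-0.0267  0.0082 -0.9996]
wrist 212 92 230
scene 173 267 110
```

View pics/ins.png

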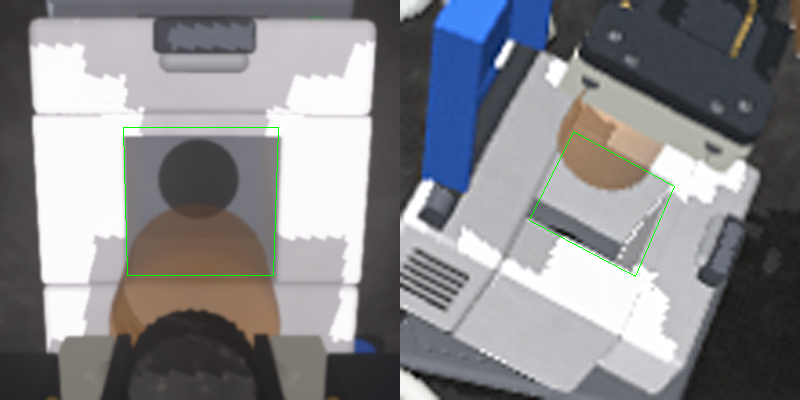

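The wrist crop shows the pocket mouth agreeing with the green model to within about 2 mm, and the bottle above the mouth but shifted up-slope. The last move fell short, so I check the joints.

```bash
python3 -m creep '[[20,-0.3,0,-0.4,0.3,-0.7,0],[20,0,0,0,0,0,0]]'; python3 -c "
from h import *
st=r.get_state();print(st['joints'],st['qd'],st['tcp_pos'],st['eef_rot'],r.__class__,[x for x in dir(r) if x[0]!='_'])"
```

```text
time_s: 11.1
tcp_pos: [0.4774, 0.1413, 0.1938]
eef_rot: [179.0, 28.5, -162.3]
contact_force: [-0.4, -0.7, -1.0]
gripper_width: 0.03
gripper_force: 40.0
[  44.411   -11.6883  -58.22     34.4045  -20.5261 -146.4493] [-0.0528  0.238  -0.1518  1.5562 -0.002  -1.5971] [0.4774 0.1413 0.1938] [ 178.9502   28.4962 -162.309 ] <class 'host.Robot'> ['Unreachable', 'get_state', 'grip_depth']
```

```bash
cat > fk.py <<'E'
import numpy as np
from scipy.spatial.transform import Rotation as Ro
from scipy.optimize import least_squares
T0=np.array([[0,0,1],[0,-1,0],[1,0,0]]).T  # tool x,y,z cols set below
def fk(j,P,s4=1,s6=1):
    a1,d1,L2,L3,e3,lat,Lt=P
    r1=Ro.from_euler('z',j[0],degrees=True);r2=r1*Ro.from_euler('y',j[1],degrees=True)
    r3=r1*Ro.from_euler('y',j[1]-j[2],degrees=True)
    r4=r3*Ro.from_euler('x',s4*j[3],degrees=True);r5=r4*Ro.from_euler('y',-j[4],degrees=True);r6=r5*Ro.from_euler('x',s6*j[5],degrees=True)
    p=r1.apply([a1,-lat,d1])+r2.apply([0,0,L2])+r3.apply([L3,0,e3])+r6.apply([Lt,0,0])
    return p,r6
S=[([92.7102,20.5449,.6824,.0006,-70.1362,-16.5071],[.161,.6555,.2266],[-179.9986,-.0002,-13.7967]),
([-18.2558,6.9641,-21.0977,-.0072,-61.9646,125.9586],[.3975,-.3331,.1998],[-180,0,17.7]),
([52.8138,-21.7404,-48.602,26.0478,-41.0445,-141.3934],[.4552,.1346,.2955],[-179.7,29.9,-162]),
([44.411,-11.6883,-58.22,34.4045,-20.5261,-146.4493],[.4774,.1413,.1938],[178.9502,28.4962,-162.309])]
def rotoff(s4,s6):
    return [fk(j,[0]*7,s4,s6)[1].inv()*Ro.from_euler('xyz',e,degrees=True) for j,_,e in S]
E
python3 - <<'E'
from fk import *
for s4 in(1,-1):
  for s6 in(1,-1):
    o=rotoff(s4,s6);d=[np.degrees((o[0].inv()*x).magnitude()) for x in o]
    f=lambda P:np.ravel([fk(j,P,s4,s6)[0]-p for j,p,_ in S])
    q=least_squares(f,[.0,.4,.4,.4,.0,.19,.25]);print(s4,s6,np.round(d,2),np.round(q.x,4),np.abs(q.fun).max())
E
```

```text
1 1 [  0.    75.08 152.   165.75] [ 0.3892 -0.0776  0.2965  0.1022  0.0516  0.2208 -0.0309] 0.07099159678824843
1 -1 [0.000e+00 3.000e-02 5.214e+01 6.881e+01] [ 0.3892 -0.0776  0.2965  0.1022  0.0516  0.2208 -0.0309] 0.07099159731203605
-1 1 [  0.    75.07 110.26 100.12] [0.177  0.1869 0.5514 0.2764 0.0162 0.1773 0.388 ] 0.04328784109603756
-1 -1 [0.   0.03 0.04 0.  ] [0.177  0.1869 0.5514 0.2764 0.0162 0.1773 0.388 ] 0.04328784133952779
```

Run:
```python
from fk import *
def fk2(j,P,mode):
    a1,d1,L2,L3,e3,lat,Lt,x=P;E=lambda a,v:Ro.from_euler(a,v,degrees=True)
    r1=E('z',j[0]);r2=r1*E('y',j[1]);r3=r1*E('y',j[1]-j[2]);r4=r3*E('x',-j[3]);r5=r4*E('y',-j[4]);r6=r5*E('x',-j[5])
    p=r1.apply([a1,0,d1])+r2.apply([0,0,L2])+r3.apply([L3,0,e3])+r6.apply([Lt,0,0])
    p+=r5.apply([0,-lat,0])
    if mode==1: p+=r5.apply([0,0,x])
    if mode==2: p+=r1.apply([0,x,0])
    if mode==3: p+=r4.apply([0,0,x])
    return p
for m in range(4):
    f=lambda P:np.append(np.ravel([fk2(j,P,m)-p for j,p,_ in S]),1e-3*np.array(P)[[0,4,7]])
    q=least_squares(f,[.0,.3,.4,.4,.0,.19,.25,0]);print(m,np.round(q.x,4),np.abs(q.fun[:12]).max())
```

```text
0 [-1.000e-04  1.986e-01  6.016e-01  4.636e-01  1.000e-04  1.918e-01
  3.779e-01  0.000e+00] 2.9640538748654244e-05
1 [-1.000e-04  1.986e-01  6.016e-01  4.637e-01  1.000e-04  1.918e-01
  3.779e-01  0.000e+00] 2.6934409695145156e-05
2 [-2.000e-04  1.986e-01  6.016e-01  4.637e-01  1.000e-04  1.919e-01
  3.779e-01  1.000e-04] 2.2774614714504704e-05
3 [-1.000e-04  1.987e-01  6.016e-01  4.637e-01  1.000e-04  1.918e-01
  3.780e-01  0.000e+00] 2.2412820570139047e-05
```

```bash
cat > ik.py <<'E'
from h import *
from scipy.optimize import least_squares
OFF=None
def FK(j):
    E=lambda a,v:Ro.from_euler(a,v,degrees=True)
    r1=E('z',j[0]);r2=r1*E('y',j[1]);r3=r1*E('y',j[1]-j[2]);r4=r3*E('x',-j[3]);r5=r4*E('y',-j[4]);r6=r5*E('x',-j[5])
    p=r1.apply([0,0,.1986])+r2.apply([0,0,.6016])+r3.apply([.4637,0,0])+r6.apply([.378,0,0])+r5.apply([0,-.1918,0])
    return p,r6
OFF=FK([92.7102,20.5449,.6824,.0006,-70.1362,-16.5071])[1].inv()*Ro.from_euler('xyz',[-179.9986,-.0002,-13.7967],degrees=True)
LO=np.array([-176.03,-82.01,-58.28,-173.87,-174.79,-173.66])+.3;HI=np.array([176.03,121.73,71.71,95.51,-.11,173.66])-.3
def IK(p,R,j0):
    def f(j):
        a,b=FK(j);return np.r_[(a-p)*10,(R.inv()*b*OFF).as_rotvec()*2]
    o=least_squares(f,np.clip(j0,LO+.1,HI-.1),bounds=(LO,HI),x_scale=30);a,b=FK(o.x)
    return o.x,np.linalg.norm(a-p),np.degrees((R.inv()*b*OFF).magnitude())
def tool(q,tilt,flip):  # tilt toward front deg, tool y along hinge
    return Ro.from_euler('z',q[2],degrees=True)*Ro.from_euler('y',-tilt,degrees=True)*Ro.from_euler('x',180,degrees=True)*Ro.from_euler('z',180*flip,degrees=True)
E
python3 - <<'E'
from ik import *
q=np.load("q.npy");rng=np.random.default_rng(0)
cur=r.get_state()["joints"]
for flip in(0,1):
  for z in(.077,.19):
    for tilt in(30,24,18,10,0):
      R=tool(q,tilt,flip);P=pk(q,(0,0,z));sol=[]
      for k in range(14):
        j0=cur if k==0 else rng.uniform(LO,HI)
        x,e,a=IK(P,R,j0)
        if e<1e-3 and a<.3 and not any(np.abs(x-y).max()<2 for y in sol): sol.append(x)
      print(flip,z,tilt,[np.round(x).astype(int).tolist() for x in sol])
E
```

```text
0 0.077 30 []
0 0.077 24 []
0 0.077 18 [[42, 6, -50, 23, -19, 45]]
0 0.077 10 [[41, 10, -38, 7, -33, 61]]
0 0.077 0 [[38, 15, -27, 0, -48, 70]]
0 0.19 30 []
0 0.19 24 [[48, -12, -54, 25, -29, 39]]
0 0.19 18 [[47, -8, -45, 14, -38, 50]]
0 0.19 10 [[44, -3, -36, 6, -48, 60]]
0 0.19 0 [[40, 4, -26, 0, -60, 67]]
1 0.077 30 []
1 0.077 24 []
1 0.077 18 [[42, 6, -50, 23, -19, -135]]
1 0.077 10 [[41, 10, -38, 7, -33, -119]]
1 0.077 0 [[38, 15, -27, 0, -48, -110]]
1 0.19 30 []
1 0.19 24 [[48, -12, -54, 25, -29, -141]]
1 0.19 18 [[47, -8, -45, 14, -38, -130]]
1 0.19 10 [[44, -3, -36, 6, -48, -120]]
1 0.19 0 [[40, 4, -26, 0, -60, -113]]
```

Run:
```python
from ik import *
import pickle
s,t=pickle.load(open("st.pkl","rb"));q=np.load("q.npy")
T=lambda u,v:(u/2.4+160-.3,v/2.4+150-.3)
for n,u,v,z in(("box FL",320,240,.05),("box BL",332,140,.05),("carton tr",330,293,.03),("carton br",345,335,.03),("pen end",412,262,.01),("edge",300,368,0)): print(n,atz(t,T(u,v),z))
for X in((-.073,-.065,.074),(.082,-.065,.074)): print(pk(q,X))
cur=r.get_state()["joints"]
B=np.array([.43,.02,0])
for c in(-10,-14,-18):
  R=tool(q,c,1);print(c,[np.round(IK(B+[0,0,z],R,[30,10,-20,0,-60,-110])[0:3][i],3) for z in(.077,.2) for i in(0,1,2)])
# insertion with tool tilt 30+c: tcp on grip point (tip) 
for c in(-12,-14,-16,-18):
  R=tool(q,30+c,1)
  for z in(.077,.1,.13,.16,.19):
    x,e,a=IK(pk(q,(0,0,z)),R,[42,6,-45,20,-25,-130]);print(c,z,np.round(x,1),round(e,4),round(a,2))
```

```text
box FL [ 0.426  -0.0358  0.05  ]
box BL [ 0.5396 -0.0493  0.05  ]
carton tr [ 0.3662 -0.046   0.03  ]
carton br [ 0.3182 -0.0631  0.03  ]
pen end [ 0.4018 -0.1401  0.01  ]
edge [ 0.2787 -0.0092  0.    ]
[0.4751 0.0762 0.0542]
[0.603  0.117  0.1317]
-10 [array([ 27.461,  12.999, -32.487,  -2.075, -54.39 , -98.407]), np.float64(0.0), np.float64(0.0), array([ 27.465,   4.807, -23.599,  -1.78 , -71.461, -99.054]), np.float64(0.0), np.float64(0.0)]
-14 [array([ 26.932,  15.555, -29.509,  -2.601, -58.789, -97.614]), np.float64(0.0), np.float64(0.0), array([ 26.937,   7.541, -20.988,  -2.301, -75.308, -98.384]), np.float64(0.0), np.float64(0.0)]
-18 [array([ 26.466,  18.138, -26.641,  -3.028, -63.057, -96.97 ]), np.float64(0.0), np.float64(0.0), array([ 26.471,  10.26 , -18.487,  -2.751, -79.069, -97.826]), np.float64(0.0), np.float64(0.0)]
-12 0.077 [  41.5    5.9  -50.4   23.2  -18.5 -134.9] 0.0 0.0
-12 0.1 [  42.9    3.   -49.3   20.   -22.6 -132.7] 0.0 0.0
-12 0.13 [  44.4   -0.7  -48.    17.4  -27.7 -131. ] 0.0 0.0
-12 0.16 [  45.8   -4.5  -46.7   15.6  -32.7 -130.2] 0.0 0.0
-12 0.19 [
[... 265 characters left out ...]
  12.6  -35.7 -126.9] 0.0 0.0
-14 0.19 [  46.5   -6.8  -42.9   11.8  -40.4 -127. ] 0.0 0.0
-16 0.077 [  41.6    7.8  -43.4   12.7  -26.6 -124.6] 0.0 0.0
-16 0.1 [  42.4    5.   -42.9   11.7  -29.9 -124.2] 0.0 0.0
-16 0.13 [  43.4    1.4  -42.3   10.8  -34.2 -124. ] 0.0 0.0
-16 0.16 [  44.5   -2.1  -41.4   10.1  -38.6 -124.1] 0.0 0.0
-16 0.19 [  45.7   -5.5  -40.5    9.6  -43.  -124.4] 0.0 0.0
-18 0.077 [  41.2    8.7  -40.5    9.5  -30.1 -121.3] 0.0 0.0
-18 0.1 [  41.9    6.   -40.2    9.   -33.2 -121.2] 0.0 0.0
-18 0.13 [  42.8    2.5  -39.7    8.4  -37.2 -121.3] 0.0 0.0
-18 0.16 [  43.8   -0.9  -39.     8.   -41.4 -121.6] 0.0 0.0
-18 0.19 [  44.9   -4.2  -38.1    7.6  -45.6 -122.1] 0.0 0.0
```

```bash
python3 -m creep '[[20,0,0,1,0,0,0],[20,0,0,1,0,0,0],[20,-0.2,-0.5,1,-1.75,5.4,0],[20,-0.4,-0.8,0,-1.75,5.4,0],[20,-0.4,-0.8,0,-1.75,5.4,0],[20,-0.4,-0.8,0,-1.75,5.4,0],[20,-0.4,-0.8,0,-1.75,5.4,0],[20,-0.3,-0.7,0,0,0,0]]'; python3 -m creep '[[20,0,0,0,0,0,0],[20,0,0,0,0,0,0]]'
cat > d.py <<'E'
from ik import *
import sys
def delta(p,R,st=None):
    st=st or r.get_state();c=Ro.from_euler('xyz',st["eef_rot"],degrees=True)
    print("units",(np.array(p)-st["tcp_pos"])/.025,"turn",(R*c.inv()).as_rotvec(degrees=True),"t",st["time_s"])
E
python3 -c "
from d import *
q=np.load('q.npy');delta([.425,.03,.080],tool(q,0,1))"
```

```text
time_s: 11.77
tcp_pos: [0.4293, 0.0321, 0.2651]
eef_rot: [179.4, 0.7, -162.4]
contact_force: [2.8, 1.0, -1.0]
gripper_width: 0.0305
gripper_force: 40.0
time_s: 11.93
tcp_pos: [0.4277, 0.0313, 0.2649]
eef_rot: [179.4, 1.1, -162.5]
contact_force: [-0.3, -0.1, -1.3]
gripper_width: 0.0302
gripper_force: 40.0
units [-0.1086 -0.0535 -7.3975] turn [-0.9053  0.8487  0.1647] t 11.9333
```

```bash
python3 -m creep '[[20,-0.1,0,-1,-0.9,0.85,0.15],[20,0,0,-1,0,0,0],[20,0,0,-1,0,0,0],[20,0,0,-1,0,0,0],[20,0,0,-1,0,0,0],[20,0,0,-1,0,0,0],[20,0,0,-0.7,0,0,0],[20,0,0,-0.4,0,0,0]]'; python3 -m creep '[[20,0,0,-0.28,0,0,0],[20,0,0,-0.05,0,0,0],[20,0,0,0,0,0,0]]'
```

```text
time_s: 12.6
tcp_pos: [0.4243, 0.032, 0.0857]
eef_rot: [-180.0, -0.1, -162.2]
contact_force: [0.0, -0.4, -0.8]
gripper_width: 0.0304
gripper_force: 40.0
time_s: 12.85
tcp_pos: [0.4255, 0.0321, 0.0793]
eef_rot: [-180.0, -0.0, -162.2]
contact_force: [0.3, 0.3, -1.5]
gripper_width: 0.0301
gripper_force: 40.0
```

```bash
python3 -m creep '[[20,0,0,-0.08,0,0,0],[20,0,0,0,0,0,0],[60,0,0,0,0,0,0],[60,0,0,0,0,0,0],[60,0,0,0,0,0,0],[60,0,0,0,0,0,0],[60,0,0,0,0,0,0]]'; python3 -m creep '[[60,0,0,0.12,0,0,0],[60,0,0,0,-1.62,5.08,0],[60,0,0,0,-1.62,5.08,0],[60,0,0,0,-1.62,5.08,0],[60,0,0,0,0,0,0],[60,0,0,0,0,0,0]]'
python3 -c "
from d import *
q=np.load('q.npy');delta([.4255,.032,.0795],tool(q,-16,1));p=capture('wrist');save(p,'reg')
p=capture('scene');P=[proj(p,(.4255,.032,z)) for z in(0,.09)];print(P)"
```

```text
time_s: 13.43
tcp_pos: [0.4255, 0.0316, 0.0772]
eef_rot: [-180.0, -0.0, -162.3]
contact_force: [0.1, 0.6, 1.0]
gripper_width: 0.0569
gripper_force: 0.0
time_s: 13.93
tcp_pos: [0.4261, 0.0317, 0.079]
eef_rot: [-180.0, -16.1, -162.3]
contact_force: [-0.8, -0.0, -0.6]
gripper_width: 0.0601
gripper_force: 0.0
units [-0.0227  0.0103  0.0186] turn [ 0.0688 -0.1139 -0.016 ] t 13.9333
[array([306.544 , 326.9065]), array([305.474 , 297.5767])]
```

View pics/reg.png

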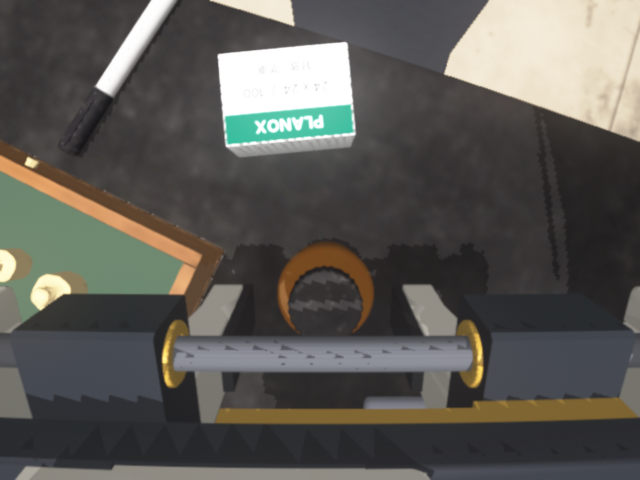

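The wrist picture shows the bottle standing upright at (325,290) between the open fingers, with the tool tilted 16°. Grip it again and lift.

```bash
python3 -m creep '[[20,0,0,0,0,0,0],[20,0,0,0,0,0,0],[20,0,0,0,0,0,0],[20,0,0,0,0,0,0],[20,0,0,0,0,0,0],[20,0,0,0,0,0,0]]' 45; python3 -m creep '[[20,0,0,0.5,0,0,0],[20,0,0,1,0,0,0],[20,0,0,1,0,0,0],[20,0,0,1,0,0,0],[20,0,0,1,0,0,0],[20,0,0,1,0,0,0],[20,0,0,1,0,0,0],[20,0,0,0.5,0,0,0]]';python3 -m creep '[[20,0.1,0.6,0,1.82,-5.72,0],[20,0.1,0.8,0,1.82,-5.72,0],[20,0.1,0.8,0,1.82,-5.72,0],[20,0.2,0.8,0,1.82,-5.72,0],[20,0.2,0.8,0,1.82,-5.72,0],[20,0.2,0.4,0,0,0,0],[20,0,0,0,0,0,0],[20,0,0,0,0,0,0]]'
python3 -c "
from d import *
q=np.load('q.npy');delta(pk(q,(0,0,.17)),tool(q,14,1))
print(pk(q,(0,0,.17)),pk(q,(0,0,.081))-pk(q,(0,0,.17)))"
```

```text
time_s: 14.53
tcp_pos: [0.4253, 0.0316, 0.0803]
eef_rot: [-180.0, -16.0, -162.2]
contact_force: [-0.1, 0.9, 2.6]
gripper_width: 0.0292
gripper_force: 45.0
time_s: 15.2
tcp_pos: [0.4261, 0.0316, 0.2577]
eef_rot: [-180.0, -15.8, -162.2]
contact_force: [0.7, -0.6, -1.6]
gripper_width: 0.0299
gripper_force: 44.9
time_s: 15.87
tcp_pos: [0.4476, 0.1368, 0.2552]
eef_rot: [-179.9, 13.9, -162.2]
contact_force: [0.6, 0.2, -2.0]
gripper_width: 0.0294
gripper_force: 44.9
units [ 0.89    0.2356 -3.2541] turn [ 0.079  -0.0434 -0.1153] t 15.8667
[0.4698 0.1427 0.1739] [ 0.0424  0.0135 -0.0771]
```

```bash
python3 -m creep '[[20,0.2,0.1,-0.8,0,0,0],[20,0.3,0.1,-1,0,0,0],[20,0.3,0.04,-1,0,0,0],[20,0.09,0,-0.45,0,0,0],[20,0,0,0,0,0,0],[20,0,0,0,0,0,0]]'
python3 - <<'E'
from d import *
q=np.load("q.npy");st=r.get_state();delta(pk(q,(0,0,.17)),tool(q,14,1),st)
R=Ro.from_euler('z',q[2],degrees=True).as_matrix()@RP
im=[]
for n in("wrist","scene"):
    p=capture(n);rect=[(-.03,-.03),(.03,-.03),(.03,.03),(-.03,.03)];pts=[proj(p,pk(q,(x,y,.074))) for x,y in rect]
    th=np.linspace(0,6.28,40);b=[proj(p,pk(q,(.0245*np.cos(a),.0245*np.sin(a),.091))) for a in th]
    c=np.mean(pts,0).astype(int);w=230 if n=="wrist" else 110;k=400/w
    u0,v0=max(0,min(640-w,c[0]-w//2)),max(0,min(480-w,c[1]-w//2))
    a=cv2.resize(cv2.cvtColor(p["frame"][v0:v0+w,u0:u0+w],cv2.COLOR_RGB2BGR),(400,400),interpolation=2)
    for L,cc in((pts,(0,255,0)),(b,(0,0,255))): cv2.polylines(a,[((np.array(L)-[u0,v0]+.5)*k).astype(int)],True,cc,1)
    im.append(a)
cv2.imwrite("pics/ins2.png",np.hstack(im))
E
```

```text
time_s: 16.37
tcp_pos: [0.4706, 0.1418, 0.1733]
eef_rot: [-179.9, 13.8, -162.3]
contact_force: [-0.5, 0.7, -0.2]
gripper_width: 0.0293
gripper_force: 44.9
units [-0.0316  0.0365  0.0225] turn [ 0.1812 -0.1251  0.0671] t 16.3667
```

View pics/ins2.png

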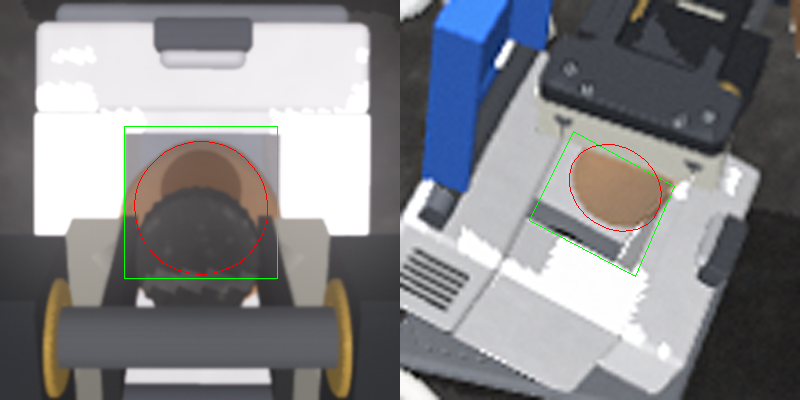

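The wrist and scene crops show the bottle outline matching the red prediction inside the green mouth. The real front edge is about 2 mm up-slope of the model. Insert with that small correction.

```bash
python3 -m creep '[[20,0.02,0.05,0.05,0.18,-0.12,0],[20,0.25,0.08,-0.45,0,0,0],[20,0.25,0.08,-0.45,0,0,0],[20,0.25,0.08,-0.45,0,0,0],[20,0,0,0,0,0,0]]'; python3 -m creep '[[20,0.25,0.08,-0.45,0,0,0],[20,0.25,0.08,-0.45,0,0,0],[20,0.25,0.08,-0.45,0,0,0],[20,0,0,0,0,0,0]]';python3 -c "
from d import *
q=np.load('q.npy');delta(pk(q,(0.0015,0,.081)),tool(q,14,1))"
```

```text
time_s: 16.88
tcp_pos: [0.4896, 0.15, 0.1406]
eef_rot: [179.9, 14.1, -162.3]
contact_force: [-0.1, -0.1, -2.0]
gripper_width: 0.03
gripper_force: 44.9
time_s: 17.22
tcp_pos: [0.5083, 0.1558, 0.107]
eef_rot: [179.9, 14.1, -162.3]
contact_force: [-0.5, 0.1, -1.7]
gripper_width: 0.0299
gripper_force: 44.9
units [ 0.2062  0.0314 -0.3789] turn [-0.0713  0.0631 -0.0256] t 17.2167
```

```bash
python3 -m creep '[[20,0.1,0.02,-0.19,0,0,0],[20,0.1,0.01,-0.17,0,0,0],[20,0,0,0,0,0,0],[20,0,0,0,0,0,0]]';python3 -c "
from d import *
q=np.load('q.npy');delta(pk(q,(0.0015,0,.079)),tool(q,14,1))"
```

```text
time_s: 17.55
tcp_pos: [0.5132, 0.1567, 0.1]
eef_rot: [179.9, 14.2, -162.3]
contact_force: [-6.4, -1.2, 7.7]
gripper_width: 0.0296
gripper_force: 45.2
units [ 0.0494  0.0105 -0.1667] turn [-0.155   0.1785 -0.0398] t 17.55
```

Floor contact (about 10 N along the axis, within 3 mm of expected). Release and back off along the tool axis.

```bash
python3 -m creep '[[62,0,0,0,0,0,0],[62,0,0,0,0,0,0],[62,0,0,0,0,0,0],[62,0,0,0,0,0,0],[62,-0.1,0,0.4,0,0,0],[62,-0.2,-0.05,0.8,0,0,0],[62,-0.2,-0.05,0.8,0,0,0],[62,-0.2,-0.05,0.8,0,0,0]]'; python3 -m creep '[[62,-0.2,-0.05,0.8,0,0,0],[62,0,0,1,0,0,0],[62,0,0,0.8,0,0,0],[62,0,0,0,0,0,0]]'
python3 - <<'E'
from d import *
import pickle
q=np.load("q.npy");print(r.get_state()["tcp_pos"],r.get_state()["eef_rot"],r.get_state()["joints"])
im=[];P={}
for n in("wrist","scene"):
    p=capture(n);P[n]=p;th=np.linspace(0,6.28,40)
    cs=[([proj(p,pk(q,(dx+.016*np.cos(a),.016*np.sin(a),.09))) for a in th],c) for dx,c in((0.0,(0,0,255)),(-.0055,(0,255,0)))]
    c=np.mean(cs[0][0],0).astype(int);w=200 if n=="wrist" else 120;k=400/w
    u0,v0=max(0,min(640-w,c[0]-w//2)),max(0,min(480-w,c[1]-w//2));print(u0,v0)
    a=cv2.resize(cv2.cvtColor(p["frame"][v0:v0+w,u0:u0+w],cv2.COLOR_RGB2BGR),(400,400),interpolation=2)
    for L,cc in cs: cv2.polylines(a,[((np.array(L)-[u0,v0]+.5)*k).astype(int)],True,cc,1)
    im.append(a)
pickle.dump(P,open("rel.pkl","wb"))
cv2.imwrite("pics/rel.png",np.hstack(im))
E
```

```text
time_s: 18.22
tcp_pos: [0.4953, 0.1526, 0.1691]
eef_rot: [179.9, 14.1, -162.3]
contact_force: [0.2, 1.0, 0.5]
gripper_width: 0.0619
gripper_force: 0.0
time_s: 18.55
tcp_pos: [0.4925, 0.1529, 0.2384]
eef_rot: [179.8, 14.5, -162.3]
contact_force: [1.1, -1.6, 0.7]
gripper_width: 0.0622
gripper_force: 0.0
[0.4925 0.1529 0.2384] [ 179.8051   14.5393 -162.2628] [  43.7849   -4.4099  -32.4977    8.1643  -49.0013 -120.6871]
217 98
171 258
```

View pics/rel.png

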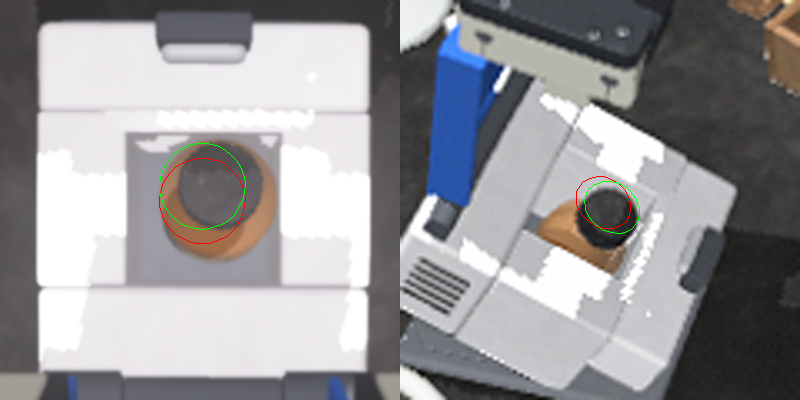

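Picture 10 (the last): the bottle is in the pocket, cap outward, with the cap top at wrist (327,190) and scene (233.5,319.5). Its height can be triangulated.

Run:
```python
from d import *
import pickle
P=pickle.load(open("rel.pkl","rb"));q=np.load("q.npy");R=Ro.from_euler('z',q[2],degrees=True).as_matrix()@RP
w,s=P["wrist"],P["scene"]
for sv in((233.5,318.5),(233.5,319.5),(233.5,317)):
    X,e=tri((w,(327,190)),(s,sv));print(X,e,"pocket",R.T@(X-pk(q,(0,0,0))))
# pocket mouth corners seen in wrist crop: check model offset
for uv,X in(((126,133),(-.03,-.03,.074)),((281,133),(-.03,.03,.074)),((281,286),(.03,.03,.074)),((126,286),(.03,-.03,.074))):
    o,d=ray(w,(217+uv[0]/2,98+uv[1]/2));n=R[:,2];m=pk(q,(0,0,.074));Y=o+d*((m-o)@n)/(d@n);print(R.T@(Y-pk(q,(0,0,0))),X)
o,d=ray(w,(327,190));n=R[:,2]
for z in(.09,.095,.1):
    m=pk(q,(0,0,z));Y=o+d*((m-o)@n)/(d@n);print(z,R.T@(Y-pk(q,(0,0,0))))
o,d=ray(s,(233.5,318.5))
for z in(.09,.095,.1):
    m=pk(q,(0,0,z));Y=o+d*((m-o)@n)/(d@n);print("s",z,R.T@(Y-pk(q,(0,0,0))))
```

```text
[0.4976 0.1586 0.1128] [np.float64(0.001624269610635764), np.float64(0.0016242696106357661)] pocket [-0.0034  0.0067  0.1015]
[0.4982 0.1589 0.1102] [np.float64(0.0011766988242115904), np.float64(0.0011766988242115316)] pocket [-0.0041  0.0067  0.0989]
[0.4966 0.1581 0.1167] [np.float64(0.0022921325239642102), np.float64(0.002292132523964106)] pocket [-0.0025  0.0066  0.1054]
[-0.0274 -0.0298  0.074 ] (-0.03, -0.03, 0.074)
[-0.0274  0.0313  0.074 ] (-0.03, 0.03, 0.074)
[0.033  0.0314 0.074 ] (0.03, 0.03, 0.074)
[ 0.0329 -0.0299  0.074 ] (0.03, -0.03, 0.074)
0.09 [-0.006  0.007  0.09 ]
0.095 [-0.0056  0.0069  0.095 ]
0.1 [-0.0052  0.0068  0.1   ]
s 0.09 [-0.0034 -0.0015  0.09  ]
s 0.095 [-0.0027  0.002   0.095 ]
s 0.1 [-0.002   0.0056  0.1   ]
```

```bash
python3 -m creep '[[0,0,0,0,0,0,0],[0,0,0,0,0,0,0],[0,0,0,0,0,0,0],[0,0,0,0,0,0,0]]' 20; python3 -c "
from d import *
q=np.load('q.npy');delta(pk(q,(-.003,.006,.113)),tool(q,14,1));print(r.get_state()['gripper_width'])
R=Ro.from_euler('z',q[2],degrees=True).as_matrix()@RP;print(R)"
```

```text
time_s: 18.98
tcp_pos: [0.4903, 0.1513, 0.2326]
eef_rot: [180.0, 14.0, -162.3]
contact_force: [-0.1, -0.8, 0.5]
gripper_width: 0.041
gripper_force: 0.0
units [ 0.0937  0.2009 -4.3847] turn [-0.0507  0.0324 -0.0251] t 18.9833
0.04101069113613339
[[ 0.825  -0.304  -0.4763]
 [ 0.2633  0.9527 -0.152 ]
 [ 0.5     0.      0.866 ]]
```

```bash
python3 -m creep '[[0,0,0,-0.8,0,0,0],[0,0.1,0.2,-1,0,0,0],[0,0,0,-1,0,0,0],[0,0,0,-1,0,0,0],[0,0,0,-0.55,0,0,0],[0,0,0,0,0,0,0]]'; python3 -m creep '[[0,0.14,0.05,-0.26,0,0,0],[0,0.06,0.02,-0.1,0,0,0],[0,0,0,0,0,0,0]]'; python3 -c "
from d import *
q=np.load('q.npy');R=Ro.from_euler('z',q[2],degrees=True).as_matrix()@RP;print(R.T@(r.get_state()['tcp_pos']-pk(q,(0,0,0))))"
```

```text
time_s: 19.48
tcp_pos: [0.4912, 0.1549, 0.1211]
eef_rot: [-179.9, 13.8, -162.3]
contact_force: [-0.7, -0.1, 0.3]
gripper_width: 0.0025
gripper_force: 0.0
time_s: 19.73
tcp_pos: [0.4989, 0.1588, 0.116]
eef_rot: [179.9, 14.2, -162.3]
contact_force: [-0.1, 0.2, 0.5]
gripper_width: 0.0004
gripper_force: 0.0
[-0.0007  0.0065  0.1037]
```

```bash
python3 -m creep '[[0,0.0,0.01,-0.15,0,0,0],[0,0.03,0.01,-0.08,0,0,0],[0,0,0,0,0,0,0]]'; python3 -m creep '[[0,0.04,0.01,-0.07,0,0,0],[0,0,0,0,0,0,0]]'; python3 -c "
from d import *
q=np.load('q.npy');R=Ro.from_euler('z',q[2],degrees=True).as_matrix()@RP;print(R.T@(r.get_state()['tcp_pos']-pk(q,(0,0,0))))"
```

```text
time_s: 19.98
tcp_pos: [0.499, 0.1589, 0.1101]
eef_rot: [179.9, 14.2, -162.3]
contact_force: [0.0, -0.4, -0.4]
gripper_width: 0.0004
gripper_force: 0.1
time_s: 20.15
tcp_pos: [0.5008, 0.1596, 0.1095]
eef_rot: [179.9, 14.3, -162.3]
contact_force: [-3.9, -1.7, 10.7]
gripper_width: 0.0007
gripper_force: 5.4
[-0.0021  0.0067  0.097 ]
```

```bash
python3 -m creep '[[0,0.03,0.01,-0.06,0,0,0],[0,0,0,0,0,0,0]]'; python3 -c "
from d import *
q=np.load('q.npy');R=Ro.from_euler('z',q[2],degrees=True).as_matrix()@RP;print(R.T@(r.get_state()['tcp_pos']-pk(q,(0,0,0))))"
```

```text
time_s: 20.32
tcp_pos: [0.5024, 0.1603, 0.1096]
eef_rot: [179.9, 14.4, -162.2]
contact_force: [-6.4, -4.2, 21.3]
gripper_width: 0.0008
gripper_force: 11.4
[-0.0006  0.0068  0.0961]
```

Bottle is solidly home (21 N, no motion). Now plan the cover sweep.

Run:
```python
from d import *
import pickle
q=np.load("q.npy");q[3]+=.004;np.save("q2.npy",q)
R=Ro.from_euler('z',q[2],degrees=True).as_matrix()@RP
w=pickle.load(open("w1.pkl","rb"))
W=lambda u,v:np.array((u/3.5+240-.35,v/3.5-.35))
C=lambda th,X:pk(q,np.array([.07,0,.086])+Ro.from_euler('y',th).apply(X))
f=lambda th:np.ravel([proj(w,C(th[0],X))-uv for X,uv in(((-.12,.05,.013),W(13,190)),((-.12,-.05,.013),W(508,190)))])
o=least_squares(f,[1.8]);th0=o.x[0];print("theta",th0,o.fun,"tab",C(th0,(-.133,0,0)))
j=[40,10,-27,0,-50,-110];prev=None;st=r.get_state()
def tcp(th,d=.1):
    tau=14*(1-max(th,0)/th0) if th<th0 else 0
    n=R@Ro.from_euler('y',th).apply([0,0,1]);Rt=tool(q,tau,1);ang=np.arccos(np.clip(-n@Rt.as_matrix()[:,2],-1,1))
    return C(th,(-d,0,.013))+n*.010*np.sin(ang),tau,Rt
p0,_,Rt=tcp(th0);n0=R@Ro.from_euler('y',th0).apply([0,0,1])
print("start contact",p0,"standoff 25mm",p0+n0*.025)
for th in np.r_[th0,np.arange(1.7,-.06,-.14)]:
    p,tau,Rt=tcp(th);j,e,a=IK(p,Rt,j)
    print(round(th,2),p,round(tau,1),"du",None if prev is None else (p-prev)/.025,round(e,4),np.round(j).astype(int));prev=p
```

```text
theta 1.8240180562211066 [ 0.4651  0.2537  0.1687 -0.2789] tab [0.5337 0.1631 0.2683]
start contact [0.5629 0.1724 0.2425] standoff 25mm [0.5859 0.1797 0.2492]
1.82 [0.5629 0.1724 0.2425] 0 du None 0.0 [  36   12   -9    0  -69 -108]
1.7 [0.5506 0.1685 0.241 ] 1.0 du [-0.4933 -0.1574 -0.0609] 0.0 [  37   10  -12    0  -67 -109]
1.56 [0.5369 0.1641 0.2373] 2.0 du [-0.5467 -0.1745 -0.1496] 0.0 [  37    8  -15    1  -65 -110]
1.42 [0.5238 0.1599 0.2314] 3.1 du [-0.5237 -0.1671 -0.2338] 0.0 [  38    6  -18    1  -63 -111]
1.28 [0.5116 0.156  0.2236] 4.2 du [-0.4883 -0.1558 -0.3143] 0.0 [  39    5  -21    2  -60 -112]
1.14 [0.5006 0.1525 0.2138] 5.3 du [-0.441  -0.1407 -0.389 ] 0.0 [  40    3  -24    2  -57 -113]
1.0 [0.491  0.1495 0.2025] 6.3 du [-0.3827 -0.1221 -0.4557] 0.0 [  41    2  -28    3  -54 -115]
0.86 [0.4832 0.147  0.1896] 7.4 du [-0.3147 -0.1004 -0.5125] 0.0 [  42    1  -31    4  -51 -116]
0.72 [0.4772 0.1451 0.1757] 8.5 du [-0.2386 -0.0761 -0.5577] 0.0 [  42    1  -34    5  -48 -118]
0.58 [0.4733 0.1438 0.1609] 9.5 du [-0.1563 -0.0499 -0.59  ] 0.0 [  43    1  -37    6  -44 -119]
0.44 [0.4715 0.1433 0.1457] 10.6 du [-0.07   -0.0223 -0.6083] 0.0 [  43    1  -40    7  -40 -121]
0.3 [0.4719 0.1434 0.1308] 11.7 du [ 0.0147  0.0047 -0.597 ] 0.0 [  44    1  -42    9  -36 -123]
0.16 [0.4737 0.1439 0.118 ] 12.8 du [ 0.0706  0.0225 -0.5118] 0.0 [  44    2  -45   11  -32 -125]
0.02 [0.477  0.145  0.1055] 13.8 du [ 0.1325  0.0423 -0.5   ] 0.0 [  44    3  -47   13  -28 -127]
```

```bash
python3 -m creep '[[0,-0.12,-0.04,0.3,0,0,0],[0,-0.2,-0.05,0.8,0,0,0],[0,-0.1,-0.05,1,0,0,0],[0,-0.1,0,1,0,0,0],[0,-0.1,0,1,0,0,0],[0,0,0,1,0,0,0],[0,0,0,1,0,0,0],[0,0,0,1,0,0,0]]'
```

```text
time_s: 20.98
tcp_pos: [0.4846, 0.1556, 0.2858]
eef_rot: [179.9, 14.2, -162.3]
contact_force: [0.5, 0.3, -0.2]
gripper_width: 0.0005
gripper_force: 0.0
```

```bash
python3 -m creep '[[0,0,0,1,0,0,0],[0,0,0,1,-2.13,6.67,0],[0,0.3,0.1,0.6,-2.13,6.67,0],[0,0.8,0.2,0,0,0,0],[0,1,0.25,0,0,0,0],[0,1,0.25,0,0,0,0],[0,0.8,0.2,0,0,0,0],[0,0.4,0.05,0,0,0,0]]'; python3 -m creep '[[0,0,0,0,0,0,0]]'; python3 -c "
from d import *
q=np.load('q2.npy');delta([.590,.181,.245],tool(q,0,1))"
```

```text
time_s: 21.65
tcp_pos: [0.5944, 0.1824, 0.3458]
eef_rot: [180.0, 0.6, -162.3]
contact_force: [-1.2, -0.2, -1.0]
gripper_width: 0.0
gripper_force: 0.0
time_s: 21.73
tcp_pos: [0.5939, 0.182, 0.3455]
eef_rot: [-180.0, 0.6, -162.4]
contact_force: [-0.5, -0.3, -1.2]
gripper_width: 0.0002
gripper_force: 0.0
units [-0.1577 -0.0408 -4.0212] turn [-0.1662  0.5542  0.0668] t 21.7333
```

```bash
python3 -m creep '[[0,0,0,-0.6,-0.17,0.55,0],[0,0,0,-1,0,0,0],[0,0,0,-1,0,0,0],[0,0,0,-0.9,0,0,0],[0,0,0,-0.5,0,0,0],[0,0,0,0,0,0,0]]'; python3 -m creep '[[0,-0.4,-0.13,0,0,0,0],[0,-0.45,-0.14,0,0,0,0],[0,-0.4,-0.13,-0.1,0,0,0],[0,-0.25,-0.08,-0.03,0.16,-0.5,0],[0,-0.25,-0.08,-0.03,0.16,-0.5,0],[0,-0.27,-0.09,-0.07,0.16,-0.5,0],[0,-0.27,-0.09,-0.07,0.16,-0.5,0],[0,-0.26,-0.08,-0.11,0.16,-0.5,0]]'; python3 -c "
from d import *
print(r.get_state()['contact_force']);p=capture('scene');print([d['bbox'] for d in search_frame(p,'cover_part')])"
```

```text
time_s: 22.23
tcp_pos: [0.59, 0.181, 0.2438]
eef_rot: [180.0, -0.2, -162.3]
contact_force: [-0.6, -0.6, -0.1]
gripper_width: 0.0007
gripper_force: 0.0
time_s: 22.9
tcp_pos: [0.5287, 0.1614, 0.238]
eef_rot: [179.9, 2.9, -162.3]
contact_force: [0.7, 0.7, 1.1]
gripper_width: 0.0009
gripper_force: 0.3
[0.659  0.7368 1.0528]
[]
```

```bash
cat > cov.py <<'E'
from d import *
def theta():
    q=np.load("q2.npy");out=[]
    for n in("scene","top","wrist"):
        p=capture(n);h=cv2.cvtColor(p["frame"],cv2.COLOR_RGB2HSV);m=cv2.inRange(h,(100,120,50),(125,255,255))
        c=proj(p,pk(q,(0,0,.1)));roi=np.zeros_like(m);cv2.circle(roi,tuple(c.astype(int)),90 if n!="wrist" else 400,255,-1);m&=roi
        best=[]
        for th in np.arange(-.05,2.2,.05):
            P=np.array([proj(p,pk(q,np.array([.07,0,.086])+Ro.from_euler('y',th).apply((x,y,z)))) for x in(-.12,0) for y in(-.05,.05) for z in(-.01,.013)])
            k=np.zeros_like(m);cv2.fillConvexPoly(k,cv2.convexHull(P.astype(np.float32)).astype(np.int32),255)
            best.append(((k&m>0).sum()/max(1,((k|m)>0).sum()),round(th,2)))
        out.append((n,int((m>0).sum()),sorted(best)[::-1][:3]))
    for o in out:print(o)
    print(r.get_state()["time_s"],r.get_state()["contact_force"])
E
python3 -c "
from cov import *
theta()"
```

```text
('scene', 1461, [(np.float64(0.7965915338097856), np.float64(1.45)), (np.float64(0.7666476949345475), np.float64(1.5)), (np.float64(0.6934523809523809), np.float64(1.4))])
('top', 280, [(np.float64(0.15647226173541964), np.float64(1.45)), (np.float64(0.14915254237288136), np.float64(1.4)), (np.float64(0.1423027166882277), np.float64(1.35))])
('wrist', 16252, [(np.float64(0.7976177871889889), np.float64(1.5)), (np.float64(0.763312460560167), np.float64(1.45)), (np.float64(0.6425971133667395), np.float64(1.4))])
23.15 [0.2149 0.7453 1.1394]
```

```bash
python3 -m creep '[[0,-0.3,-0.1,-0.2,0.16,-0.5,0],[0,-0.3,-0.09,-0.24,0.16,-0.5,0],[0,-0.28,-0.09,-0.26,0.16,-0.5,0],[0,-0.24,-0.08,-0.27,0.16,-0.5,0],[0,-0.19,-0.06,-0.23,0.16,-0.5,0],[0,-0.19,-0.06,-0.23,0.16,-0.5,0],[0,-0.16,-0.05,-0.26,0.16,-0.5,0],[0,-0.15,-0.05,-0.25,0.16,-0.5,0]]'; python3 -c "
from cov import *
theta();q=np.load('q2.npy')
delta([.4832,.147,.1896],tool(q,7.4,1))"
```

```text
time_s: 23.82
tcp_pos: [0.4844, 0.1473, 0.1886]
eef_rot: [180.0, 7.1, -162.3]
contact_force: [1.2, 0.4, 0.9]
gripper_width: 0.0004
gripper_force: 0.5
('scene', 1699, [(np.float64(0.4892741698501322), np.float64(0.85)), (np.float64(0.48736358414704195), np.float64(0.8)), (np.float64(0.47550675675675674), np.float64(0.75))])
('top', 613, [(np.float64(0.39886039886039887), np.float64(1.7)), (np.float64(0.39656912209889), np.float64(1.75)), (np.float64(0.3893653516295026), np.float64(1.65))])
('wrist', 15088, [(np.float64(0.4105718458600157), np.float64(0.85)), (np.float64(0.41041765213278053), np.float64(0.8)), (np.float64(0.3867471828328031), np.float64(0.75))])
23.9667 [0.3035 0.1253 0.3198]
units [-0.0219  0.0063  0.05  ] turn [ 0.1275 -0.4629  0.0133] t 23.9667
```

```bash
python3 -m creep '[[0,-0.12,-0.04,-0.28,0.16,-0.6,0],[0,-0.12,-0.04,-0.28,0.16,-0.5,0],[0,-0.08,-0.025,-0.29,0.16,-0.5,0],[0,-0.08,-0.025,-0.3,0.16,-0.5,0],[0,-0.035,-0.01,-0.3,0.16,-0.5,0],[0,-0.035,-0.01,-0.3,0.16,-0.5,0],[0,0,0,-0.3,0.16,-0.5,0],[0,0,0,-0.3,0.16,-0.5,0]]'; python3 -c "
from cov import *
theta();q=np.load('q2.npy')
delta([.4719,.1434,.1308],tool(q,11.7,1))"
```

```text
time_s: 24.63
tcp_pos: [0.4734, 0.144, 0.1303]
eef_rot: [180.0, 11.4, -162.3]
contact_force: [-0.1, -0.1, 0.9]
gripper_width: 0.0005
gripper_force: 0.8
('scene', 1702, [(np.float64(0.4185740594580374), np.float64(0.2)), (np.float64(0.41812028117677685), np.float64(0.3)), (np.float64(0.417941405237231), np.float64(0.25))])
('top', 1115, [(np.float64(0.5911949685534591), np.float64(1.4)), (np.float64(0.5765534913516976), np.float64(1.45)), (np.float64(0.5725513905683193), np.float64(1.35))])
('wrist', 10888, [(np.float64(0.1936101592420883), np.float64(0.15)), (np.float64(0.19287633071336185), np.float64(0.2)), (np.float64(0.19240936942844847), np.float64(0.1))])
24.7833 [-0.0656 -0.6553  0.2007]
units [-0.014   0.0107  0.0458] turn [ 0.1761 -0.4728  0.0219] t 24.7833
```

```bash
python3 -m creep '[[0,0.03,0.01,-0.22,0.16,-0.5,0],[0,0.04,0.01,-0.24,0.16,-0.5,0],[0,0.05,0.02,-0.17,0.16,-0.5,0],[0,0,0,0,0,0,0]]'; python3 -m creep '[[0,0.05,0.01,-0.16,0,0,0],[0,0.04,0.01,-0.16,0,0,0],[0,0,0,0,0,0,0]]'
```

```text
time_s: 25.12
tcp_pos: [0.4753, 0.1442, 0.1139]
eef_rot: [-180.0, 12.8, -162.3]
contact_force: [-0.1, 0.6, 1.9]
gripper_width: 0.0006
gripper_force: 0.3
time_s: 25.37
tcp_pos: [0.4776, 0.1448, 0.106]
eef_rot: [180.0, 12.8, -162.3]
contact_force: [1.1, -0.3, 0.2]
gripper_width: 0.0005
gripper_force: 0.0
```

```bash
python3 -m creep '[[0,0.02,0.01,-0.1,0,0,0],[0,0,0,0,0,0,0]]';  python3 -m creep '[[0,0.03,0.01,-0.1,0,0,0],[0,0,0,0,0,0,0]]'
```

```text
time_s: 25.53
tcp_pos: [0.4784, 0.1451, 0.1039]
eef_rot: [180.0, 12.9, -162.3]
contact_force: [-1.6, -1.8, 6.9]
gripper_width: 0.0003
gripper_force: 3.3
time_s: 25.7
tcp_pos: [0.4791, 0.1452, 0.1026]
eef_rot: [-180.0, 12.9, -162.3]
contact_force: [-16.5, -4.2, 28.7]
gripper_width: 0.0005
gripper_force: 16.2
```

Hard stop at 33 N after the force dropped, so the catch seems to have snapped. Retreat and verify.

```bash
python3 -m creep '[[0,-0.1,-0.03,0.3,0,0,0],[0,-0.2,-0.05,0.8,0,0,0],[0,-0.2,-0.05,1,0,0,0],[0,-0.2,0,1,0,0,0],[0,-0.2,0,1,0,0,0],[0,0,0,1,0,0,0],[0,0,0,1,0,0,0],[0,0,0,1,0,0,0]]';  python3 -m creep '[[0,0,-1,0.4,0,0,0],[0,0,-1,0.4,0,0,0],[0,0,-1,0,0,0,0],[0,0,-1,0,0,0,0],[0,0,-1,0,0,0,0],[0,0,-1,0,0,0,0],[0,0,-0.5,0,0,0,0],[0,0,0,0,0,0,0]]'; python3 -c "
from cov import *
theta();print(r.get_state()['qd'])
p=capture('top');s=capture('scene')
for x in(p,s):print([(n,[d['bbox'] for d in search_frame(x,n)][:2]) for n in('flask','weighing','cover_part')])"
```

```text
time_s: 26.37
tcp_pos: [0.4557, 0.1418, 0.28]
eef_rot: [180.0, 12.8, -162.3]
contact_force: [1.0, 0.1, -1.2]
gripper_width: 0.0004
gripper_force: 0.0
time_s: 27.03
tcp_pos: [0.4557, -0.0225, 0.2985]
eef_rot: [180.0, 12.8, -162.5]
contact_force: [0.6, 0.4, 0.1]
gripper_width: 0.0005
gripper_force: 0.0
('scene', 3461, [(np.float64(0.8830378406985975), np.float64(0.0)), (np.float64(0.8709338929695698), np.float64(0.05)), (np.float64(0.8603674540682414), np.float64(-0.05))])
('top', 1741, [(np.float64(0.7594815170427268), np.float64(0.3)), (np.float64(0.7577071290944123), np.float64(0.05)), (np.float64(0.7558027079303675), np.float64(0.0))])
('wrist', 11742, [(np.float64(0.7884303350970018), np.float64(0.05)), (np.float64(0.7875717423651952), np.float64(0.0)), (np.float64(0.7822141560798548), np.float64(0.1))])
27.1833 [-0.2471 -0.0017 -0.491 ]
[ 1.0451  0.0139 -0.0378  0.0172  0.0989 -0.0356]
[('flask', [[380.9, 204.3, 406.5, 224.8], [184.4, 170.9, 254.0, 247.1]]), ('weighing', [[429.3, 220.5, 446.0, 239.8]]), ('cover_part', [[191.5, 190.1, 243.2, 240.2]])]
[('flask', [[336.6, 184.3, 357.0, 224.8]]), ('weighing', [[374.7, 184.0, 390.4, 209.6]]), ('cover_part', [[189.3, 277.8, 264.3, 351.1]])]
```

The cover stays at about 0 rad with nothing touching it, and the flask and weighing bottle haven't moved.

```bash
python3 -c "
from h import *
print(close_job())"
```

```text
the job is handed in; nothing more can be done
None
```

The job is handed in at about 27 s of the 51 s allowed: the brown bottle is on the pocket floor, cap outward, and the blue cover is latched shut (about 0 rad in the images), with the glassware unmoved; the judge's verdict was not shown.

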